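Open the frame-width gauge by one hole

TASK

The gauge on the low bench must be opened by one hole so that a full-width spectacle frame fits between its fence and its sliding stop. First take the bundle of spectacle temples that lies on the rail in the stop's way and lay it flat on the bare board of the bench beside the gauge. Then pull the stop's plunger up by its knob, slide the stop away from the fence to the next hole, let the pin go fully home in that hole, and finish there still gripping the knob: do not let go. Leave the other things where they are.

Things in the scene. Friction and masses are not known exactly. Their poses are not given: they have to be found in the camera images.
- bench: Low fixed bench standing on the table, on which everything stands: a grey board 400 (x) x 760 (y) mm whose flat top is 120 mm above the table. Origin on the table under the board's centre. Along its back edge (x > +100 mm here) stand a glue bottle, tape roll, spectacle case and blue bin, up to 100 mm high, fixed.
- gauge: Gauge, screwed to the board: steel base plate 90 mm wide (x -45..45), 8 mm thick, y -195..105 mm; on it a rail 40 mm wide, flat top 30 mm above the board, with 12 mm holes 50 mm apart. Origin at board level on the rail's centre line; y runs along the rail away from the fence, z up. Fence: grey cross block at y -172, top at 52 mm. Low end stop at y +96, top at 38 mm.
- stop (a joint): Position of the sliding stop along the rail, m: 0 in its first hole, positive away from the fence (gauge +y), 0.050 in the next hole. Grey saddle, 64 mm across and 50 mm along the rail, centred on the knob's axis, top 46 mm above the board; a bushing 20 mm wide rises to 66 mm under the knob. About 2 N friction, 1.5 mm play each way in a hole; locked unless the pin is out.
- plunger: Plunger of the stop: round black knob, 25 mm diameter, 30 mm high, over a 9 mm steel pin. Origin at the knob's centre, 84 mm above the board with the pin home; z up. It pulls straight up, 18 mm at most, against a spring of 4 to 7 N. The pin is 11 mm deep in its hole when home, so it must be lifted more than 11 mm to slide.
- next_hole (a point): Centre of the mouth, on the rail's top, of the hole to which the stop must go: the first one beyond the stop's present hole, away from the fence. The bundle may cover it.
- bundle_centre (a point): Centre (half-way up) of the bundle of black and yellow curved temple shells lying on the rail just beyond the stop: 49 mm along its x axis, 30 mm across (y), 17 mm high, about 15 g. It lies roughly lengthwise along the rail; pick it across its 30 mm width.
- other_bundle: A like bundle lying on the board behind the gauge, 49 x 29 x 16 mm; origin under its centre. Leave it.
- driver: Small screwdriver lying on the board behind the gauge, 163 x 13 x 13 mm, long axis x. Leave it.
- frame: Black spectacle frame, 48 x 145 x 46 mm, on the board to the left. Leave it.
- cutters: Small side cutters with blue handles, 120 x 49 x 12 mm, lying on the board to the right. Leave them.

How it is judged:
By the outcome, as a careful person would: the job done as asked, in the order asked, and still so for the second after the job is handed in, while the arm keeps its last pose, push and grip.
It also fails if it takes over 48 s, if anything falls off the work surface, if the arm or the gripper's body presses on something with over 40 N, if the wrist force passes 120 N, or if a joint passes its speed limit or range.

ROBOT

A 6-joint arm with a two-finger parallel gripper is mounted at the origin on a cart in front of the work surface, level with it; the furniture and walls round the work are solid. World frame = base frame: x ahead of the robot, y to its left, z up, the work surface at z = 0. Lengths are in m, angles in rad, forces in N, time in s.
With the tool pointing down it reaches from about 0.35 to 0.725 m from the base axis. Payload 6 kg.
Tool frame: the origin (TCP) lies at the very end of the fingers, on their centre line; the grasp point (between the pads) lies 19 mm behind it; z points along the fingers, y is the direction in which the jaws open and shut (so a half turn about z gives the same grasp; the last joint's range is limited). The gripper opens to 85 mm and grips with 20 to 120 N. Pads are 22 mm wide; open, the fingers measure 114 mm over their backs; the gripper's body (76 mm by 85 mm) begins 54 mm behind the grasp point. The pads swing forward as they close: fully open they stand 13 mm farther back than shut.
Start: joints at [1.621, 0.04, 0.085, 0, -1.615, -0.334], TCP at [0.168, 0.576, 0.231] pointing down, gripper open.
Joint ranges: [-2.56, 2.56], [-1.29, 2.01], [-1.08, 1.49], [-3.29, 1.98], [-2.81, -0.18], [-2.99, 2.99]. Speed limits (rad/s): [2.57, 2.57, 3.01, 3.14, 3.14, 3.14].

INTERFACE

Orientations are given as a unit quaternion [w, x, y, z].
In Python, from cell import robot, vision, workorder, regions_of, spot_point gives the robot as it stands.
- The arm moves only by the tool send_rows, never from a script. Its argument "plan" is a list that holds one entry, the list of rows, each a list of 4 numbers: the shift along the tool's x, y, z in m, then the turn about the tool's z in degrees. In form: [[[dx, dy, dz, roll], ...]]. A call has 1 to 12 rows; each row is the pose to reach, as a shift and turn from the pose commanded when the call began, along the tool's axes at that moment; what a row does not reach only later rows make up. A row lasts 1/12 s, in which the tool goes at most 41.7 mm and 7.16 degrees, less where a joint would pass 70% of its speed; a pose out of reach is approached as far as the arm can. A call with a gripper value outside its range is refused whole. "hand" is the opening, from -1 (shut) to 1 (fully open), set as the call begins (left out, the last holds). The fingers move at their own pace and stop on an object; the grip force is fixed at half the most. Time passes only in rows, so rows that repeat a pose let the fingers close. It gives the time, the measured TCP pose, the force and the opening at its end, in the units of the state.
- robot.sense(): the state, without advancing time (a new reading comes with each control period).
- vision.grab_frame(name): name is "scene" or "top" or "wrist"; returns the picture (384x512x3 uint8, red, green, blue); there is no depth.
- vision.calibration(name): a dict with "camera_matrix" (3x3 intrinsics, pixels), "k1" (the pictures are not rectified: a ray, as slopes to the right and down, at radius r is drawn at 1 + k1 r^2 times it, then the intrinsics apply), "rvec" (rotation vector, rad) and "tvec" (3), from world to camera coordinates, as OpenCV has them. Camera axes: x right, y down, z forward; pixel columns grow to the right and rows downward; lengths in m; the calibration is good to about 2 mm. A picture is of the moment at which its call begins: read the wrist's pose just before it. calibration takes no time and is no camera call; for the wrist camera it gives the pose at the moment of the call.
- workorder.close_job(): hands the job in, once; it reports no verdict.
Trained networks look in the newest picture that a camera, given by its name, has taken for a name from the list of things; names that differ only in an ending like _2 or _b are one class to them, and where a whole thing is asked for, a point or a joint stands for the part that bears it (a point fixed in the world has none). Each returns a list of dicts, best first, with "conf" (0 to 1); they miss things now and then, are a little off and sometimes report something else, mostly with a low value. They report only what shows in the picture. A call takes as long as a camera call.
- regions_of(target, camera): "pixels" (384x512 bool, what is visible of it) and "at" ([row, column] in pixels, amid what is visible of it).
- spot_point(target, camera): "at" ([row, column] in pixels: a listed point, or the origin of a listed thing).
The state is a dict: "t": time; "joint_positions": joint angles; "qd": joint speeds; "tau": joint torques, N m; "tcp_pos": TCP position; "eef_rot": TCP orientation; "contact_force": force on the tool from outside, world axes, zero at the start; "wrist_torque": the same for the moment, N m; "opening": finger opening in m.
Only numpy, scipy, OpenCV 4.12 (cv2) and the standard library are available. Lean on these libraries where they do the work, as an engineer would, in place of code of your own. Each camera call takes 0.05 s, during which the arm holds its last target.

## Working session

There is one attempt and no reset: what is moved stays moved. The work goes in short steps, Python scripts to look and compute and a tool call to move; the robot and the scene stay as the last step left them, time stands still between calls to the robot, and variables do not carry over. Pictures are saved under pics/ and viewed, and the job is handed in when it is done.

Besides the shell and the picture viewer there is one more tool, called after "Request:" as name([rows], argument=value, ...), one row to a line, values as JSON. send_rows: Moves the arm, as the interface text tells. Its arguments: {"type":"object","properties":{"plan":{"type":"array"},"hand":{"type":"number"}},"required":["plan"]}

```bash
ls; mkdir -p pics; python3 - <<'E'
from cell import robot, vision, workorder, regions_of, spot_point
import cv2
print(robot.sense())
for n in ["scene","top","wrist"]:
    im=vision.grab_frame(n); cv2.imwrite(f"pics/{n}0.png",im[:,:,::-1])
    print(n,vision.calibration(n))
    for k in ["gauge","stop","plunger","next_hole","bundle_centre","other_bundle","frame","cutters","driver"]:
        try:
            print(k,[(x['at'],round(x['conf'],2)) for x in spot_point(k,n)][:2],[(x['at'],round(x['conf'],2)) for x in regions_of(k,n)][:2] if k in("bundle_centre","plunger") else '')
        except Exception as e: print(k,e)
print(robot.sense()['t'])
E
```

```text
pics
{'t': 0.0, 'joint_positions': array([ 1.62072808e+00,  4.08047734e-02,  8.38233219e-02, -4.78961365e-04,
       -1.61551596e+00, -3.33694160e-01]), 'qd': array([-0.00132966, -0.00049632, -0.00031631,  0.00084178, -0.00032487,
       -0.00195032]), 'tau': array([-3.00706370e-04, -3.68200207e+01,  3.47413337e+01,  6.93235919e+00,
       -5.33007667e-03,  9.65031489e-06]), 'tcp_pos': array([0.16780891, 0.57571032, 0.23028675]), 'eef_rot': array([ 8.80551886e-04,  9.89952834e-01, -1.41395215e-01, -7.27164258e-05]), 'contact_force': array([ 0.15532637, -0.01302342, -0.48132999]), 'wrist_torque': array([ 0.05979741,  0.05190095, -0.01255092]), 'opening': 0.08526307848959996}
scene {'camera_matrix': array([[391.41577275,   0.        , 247.14916651],
       [  0.        , 391.41577275, 190.59379292],
       [  0.        ,   0.        ,   1.        ]]), 'k1': -0.011714740359109042, 'rvec': array([ 2.10016061, -0.65045498,  0.34786762]), 'tvec': array([-0.4218711 ,  0.30359458,  0.72550131])}
gauge [([222.8, 259.0], 0.74)] 
stop it knows: bench, bundle_centre, cutters, driver, frame, gaug
[... 957 characters left out ...]
8)] [([200.8, 258.6], 0.57)]
other_bundle [([177.1, 255.8], 0.69)] 
frame [([233.2, 141.1], 0.78)] 
cutters [([222.0, 343.4], 0.56)] 
driver [([167.2, 308.3], 0.69)] 
wrist {'camera_matrix': array([[266.51310734,   0.        , 254.47456205],
       [  0.        , 266.51310734, 189.59405462],
       [  0.        ,   0.        ,   1.        ]]), 'k1': -0.032472464822764995, 'rvec': array([-1.76676082,  2.35461318,  0.34876767]), 'tvec': array([ 0.59865881, -0.03752642,  0.37810763])}
gauge [] 
stop it knows: bench, bundle_centre, cutters, driver, frame, gauge, next_hole, other_bundle, plunger
plunger [] []
next_hole [] 
bundle_centre [] []
other_bundle [] 
frame [] 
cutters [] 
driver [] 
1.65
```

```bash
python3 - <<'E'
import cv2
a=cv2.imread("pics/scene0.png");b=cv2.imread("pics/top0.png")
cv2.imwrite("pics/s1.png",cv2.resize(a[120:340,100:400],None,fx=2.6,fy=2.6,interpolation=cv2.INTER_CUBIC))
cv2.imwrite("pics/t1.png",cv2.resize(b[120:280,100:400],None,fx=2.6,fy=2.6,interpolation=cv2.INTER_CUBIC))
E
cat > h.py <<'E'
import numpy as np,cv2
from cell import robot, vision, workorder, regions_of, spot_point
from scipy.spatial.transform import Rotation as Rn
def ray(at,cal):
    K=cal['camera_matrix'];k1=cal['k1']
    D=np.array([k1,0,0,0.])
    p=cv2.undistortPoints(np.array([[[at[1],at[0]]]],float),K,D)[0,0]
    R=cv2.Rodrigues(cal['rvec'])[0];t=cal['tvec']
    return -R.T@t, R.T@np.array([p[0],p[1],1.])
def atz(at,cal,z):
    o,d=ray(at,cal); return o+d*(z-o[2])/d[2]
def proj(P,cal):
    q=cv2.projectPoints(np.atleast_2d(np.array(P,float)),cal['rvec'],cal['tvec'],cal['camera_matrix'],np.array([cal['k1'],0,0,0.]))[0][:,0]
    return q[:,::-1] # row,col
def tri(obs):
    A=np.zeros((3,3));b=np.zeros(3);L=[]
    for at,cal in obs:
        o,d=ray(at,cal);d/=np.linalg.norm(d);M=np.eye(3)-np.outer(d,d);A+=M;b+=M@o;L.append((o,M))
    X=np.linalg.solve(A,b); return X,[np.linalg.norm(M@(X-o)) for o,M in L]
def totool(P,st):
    "world vector -> tool"
    w,x,y,z=st['eef_rot'];return Rn.from_quat([x,y,z,w]).inv().apply(P)
E
python3 - <<'E'
from h import *
s=vision.calibration("scene");t=vision.calibration("top")
print("gauge",atz([222.8,259.0],s,.12),atz([198.7,273.3],t,.12))
print("plunger",atz([197.1,274.5],s,.204),atz([193.9,289.6],t,.204),tri([([197.1,274.5],s),([193.9,289.6],t)]))
print("hole",atz([210,258.4],s,.15),atz([200.1,266.1],t,.15))
print("bundle",atz([200.5,245.1],s,.1585),atz([200.9,259.4],t,.1585),tri([([200.5,245.1],s),([200.9,259.4],t)]))
for n,a in dict(other=[177.1,255.8],frame=[233.2,141.1],cutters=[222.,343.4],driver=[167.2,308.3]).items(): print(n,atz(a,t,.12))
E
```

```text
gauge [ 0.50418447 -0.05641634  0.12      ] [ 0.51643863 -0.05179876  0.12      ]
plunger [ 0.51639019 -0.08962824  0.204     ] [ 0.52312124 -0.09099199  0.204     ] (array([ 0.52063416, -0.08936509,  0.20255597]), [np.float64(0.003139302748098345), np.float64(0.003139302748098483)])
hole [ 0.50657138 -0.04976517  0.15      ] [ 0.51032902 -0.02850153  0.15      ]
bundle [ 0.49582713 -0.01461035  0.1585    ] [ 0.50759978 -0.00863577  0.1585    ] (array([ 0.50514725, -0.00716533,  0.15058366]), [np.float64(0.0034924860350270203), np.float64(0.0034924860350270155)])
other [ 5.81747594e-01 -4.39547685e-04  1.20000000e-01]
frame [0.41822578 0.3397325  0.12      ]
cutters [ 0.44488461 -0.25955619  0.12      ]
driver [ 0.61037396 -0.15875722  0.12      ]
```

View pics/s1.png

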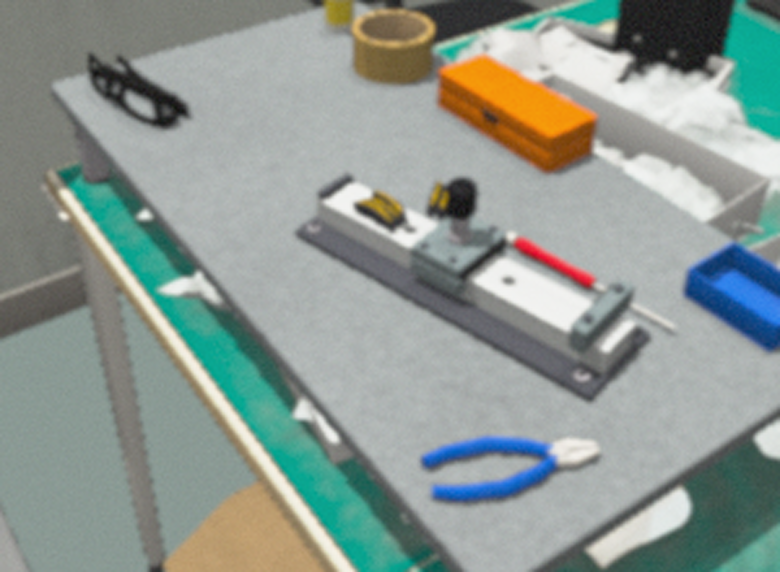

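View pics/t1.png

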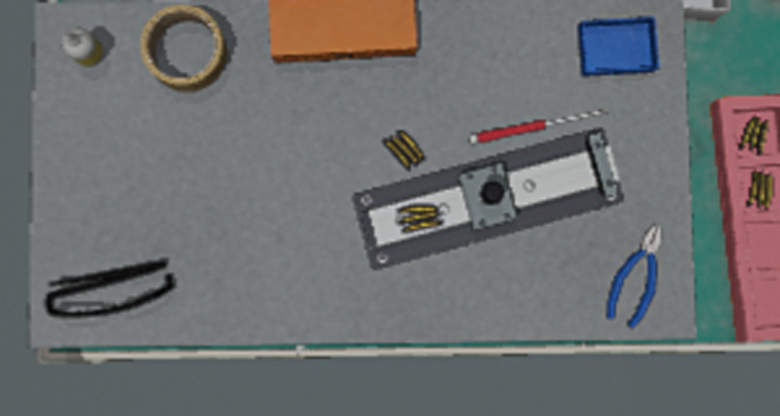

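The top view shows the gauge tilted, with the fence on the right at crop (605,165), the knob at (490,192), the next hole at about (445,209) and the bundle on the rail at (420,217). Next I work out the gauge direction and a pose to look from.

```bash
python3 - <<'E'
from h import *
t=vision.calibration("top")
C=lambda u,v,z:atz([120+v/2.6-.3,100+u/2.6-.3],t,z)
c=[C(355,195,.128),C(590,130,.128),C(622,200,.128),C(375,268,.128)]
for p in c: print(p)
d=(c[0]-c[1]+c[3]-c[2]); d/=np.linalg.norm(d); print("gy",d,np.degrees(np.arctan2(d[1],d[0])), "centre",np.mean(c,0)-[0,0,.0]) 
print(C(445,209,.15),C(420,217,.1585),C(490,192,.219))
st=robot.sense();w=vision.calibration("wrist");R=cv2.Rodrigues(w['rvec'])[0]
print("cam in tool",totool(-R.T@w['tvec']-st['tcp_pos'],st)); print("optical in tool",totool(R.T@[0,0,1.],st),totool(R.T@[1.,0,0],st))
for P in [(.47,0,.36),(.5,-.04,.36)]: print(totool(np.array(P)-st['tcp_pos'],st))
E
```

```text
[0.52876712 0.05838793 0.128     ]
[ 0.6011802  -0.21222162  0.128     ]
[ 0.52012215 -0.24664609  0.128     ]
[0.44568803 0.03643829 0.128     ]
gy [-0.25635121  0.9665837   0.        ] 104.85366572125001 centre [ 0.52393938 -0.09101037  0.128     ]
[ 0.51023908 -0.04232684  0.15      ] [ 0.50101723 -0.01385008  0.1585    ] [ 0.52284583 -0.08531189  0.219     ]
cam in tool [ 0.07363872  0.00094571 -0.14087822]
optical in tool [-2.90581174e-01  9.54705428e-04  9.56849868e-01] [ 5.59557792e-04  9.99999501e-01 -8.27828918e-04]
[ 0.45122741  0.4683911  -0.12866762]
[ 0.49122706  0.49839156 -0.12866311]
```

Request:
send_rows([
  [[0.04,0.03,-0.02,5],[0.07,0.06,-0.04,10],[0.1,0.09,-0.06,15],[0.13,0.12,-0.08,20],[0.16,0.15,-0.1,25],[0.19,0.18,-0.1,30],[0.22,0.21,-0.1,35],[0.25,0.24,-0.1,40],[0.28,0.27,-0.1,45],[0.31,0.3,-0.1,50],[0.34,0.33,-0.1,55],[0.37,0.36,-0.1,59]],
], hand=1)

```text
t: 2.65
tcp_pos: [0.4053, 0.1565, 0.3318]
eef_rot: [-0.001, 0.791, -0.612, 0.0]
contact_force: [0.2, 0.5, 0.1]
opening: 0.0852
```

```bash
python3 - <<'E'
from h import *
st=robot.sense();w,x,y,z=st['eef_rot'];R=Rn.from_quat([x,y,z,w]).as_matrix()
print(st['t'],st['tcp_pos'],R,st['joint_positions']);print("yaw",np.degrees(np.arctan2(R[1,0],R[0,0])))
print(totool(np.array([.51,-.045,.33])-st['tcp_pos'],st))
E
```

```text
2.65 [0.40534443 0.15650303 0.33184816] [[ 2.50832083e-01 -9.68029902e-01  1.17290294e-03]
 [-9.68030292e-01 -2.50830831e-01  1.11666869e-03]
 [-7.86768461e-04 -1.41550191e-03 -9.99998689e-01]] [ 8.37847229e-01 -3.66370292e-01 -8.82934519e-02  1.29501094e-04
 -1.84725850e+00 -5.84272535e-01]
yaw -75.47323937866412
[ 0.22131347 -0.05076394  0.00174589]
```

Request:
send_rows([
  [[0.035,-0.008,0,0],[0.07,-0.016,0,0],[0.105,-0.024,0,0],[0.14,-0.032,0,0],[0.175,-0.04,0,0],[0.2,-0.046,0,0],[0.22,-0.05,0,0],[0.22,-0.05,0,0]],
])

```text
t: 3.32
tcp_pos: [0.5101, -0.0444, 0.3305]
eef_rot: [0.001, 0.791, -0.612, -0.0]
contact_force: [0.1, 0.6, -1.3]
opening: 0.0854
```

```bash
cat > look.py <<'E'
from h import *
import sys
tag=sys.argv[1]; names=sys.argv[2:]
st=robot.sense();w=vision.calibration("wrist");im=vision.grab_frame("wrist")
print(st['t'],st['tcp_pos'],st['opening'],st['contact_force'].round(1))
np.savez(f"pics/{tag}.npz",**w)
cv2.imwrite(f"pics/{tag}.png",cv2.resize(im[:,:,::-1],(768,576),interpolation=cv2.INTER_CUBIC))
zz=dict(plunger=.204,next_hole=.15,bundle_centre=.1585,gauge=.12,other_bundle=.12)
for n in names:
    for r in spot_point(n,"wrist")[:2]: print(n,np.round(r['at'],1),round(r['conf'],2),atz(r['at'],w,zz[n]).round(4))
    if n in("bundle_centre",):
        for r in regions_of(n,"wrist")[:2]:
            m=r['pixels'].astype(np.uint8);print(n,"reg",r['at'],round(r['conf'],2),m.sum(),cv2.minAreaRect(cv2.findNonZero(m)))
            pts=cv2.findNonZero(m)[:,0]
            q=np.array([atz([p[1],p[0]],w,.162)[:2] for p in pts],np.float32)
            print(cv2.minAreaRect(q*1000))
E
python3 look.py w1 plunger next_hole bundle_centre gauge
```

```text
3.3167 [ 0.51012004 -0.04441152  0.33045569] 0.08543921575678609 [ 0.1  0.6 -1.3]
plunger [ 62.8 198.6] 0.73 [ 0.588  -0.1441  0.204 ]
plunger [136.3 255. ] 0.61 [ 0.5207 -0.0922  0.204 ]
next_hole [174.7 253. ] 0.67 [ 0.5097 -0.0412  0.15  ]
bundle_centre [201.7 255. ] 0.69 [ 0.4992 -0.0104  0.1585]
bundle_centre reg [199.8, 252.2] 0.58 630 ((254.5, 197.5), (33.0, 23.0), 90.0)
((500.9805603027344, -16.12814712524414), (27.643848419189453, 43.53959274291992), 10.353075981140137)
bundle_centre reg [105.6, 254.6] 0.57 16085 ((253.49996948242188, 120.49998474121094), (240.99996948242188, 76.99998474121094), 90.0)
((521.51806640625, -89.76959228515625), (80.82061004638672, 269.88482666015625), 14.598597526550293)
gauge [161.  253.1] 0.57 [ 0.5125 -0.0523  0.12  ]
```

View pics/w1.png

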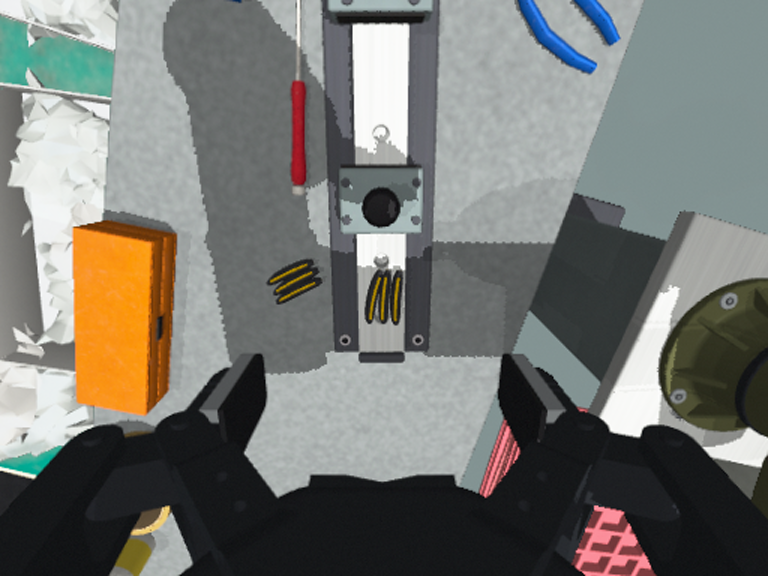

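The wrist view (768 px wide) shows the rail upright, the knob at (381,207), the next hole at (381,262) and the bundle at (383,297) on the rail's centre line. These agree with the given spacings, since knob to hole comes out at about 50 mm. I'll descend partway with the jaws part open and check.

Request:
send_rows([
  [[-0.012,0.001,0.03,0],[-0.025,0.002,0.06,0],[-0.0324,0.002,0.09,0],[-0.0324,0.002,0.115,0],[-0.0324,0.002,0.135,0],[-0.0324,0.002,0.135,0]],
], hand=0.25)

```text
t: 4.12
tcp_pos: [0.497, -0.0098, 0.1917]
eef_rot: [0.002, 0.793, -0.61, -0.002]
contact_force: [-0.7, 0.8, -1.0]
opening: 0.053
```

```bash
python3 look.py w2 plunger next_hole bundle_centre
```

```text
4.1167 [ 0.49701076 -0.00978357  0.1917355 ] 0.05304383870217148 [-0.7  0.8 -1. ]
plunger [ 88.1 245.7] 0.65 [ 0.5216 -0.09    0.204 ]
next_hole [168.4 246.2] 0.75 [ 0.5104 -0.0422  0.15  ]
bundle_centre [213.6 246. ] 0.68 [ 0.5027 -0.0127  0.1585]
bundle_centre reg [212.3, 250.4] 0.88 2186 ((250.73097229003906, 209.76649475097656), (42.46324157714844, 62.269920349121094), 4.085616588592529)
((500.4186096191406, -16.399051666259766), (29.34033966064453, 45.77352523803711), 12.170654296875)
bundle_centre reg [83.6, 245.5] 0.19 2713 ((244.90003967285156, 84.80000305175781), (60.373836517333984, 56.34891128540039), 63.43495178222656)
((524.10205078125, -94.1213150024414), (33.68548583984375, 34.22690963745117), 52.817100524902344)
```

View pics/w2.png

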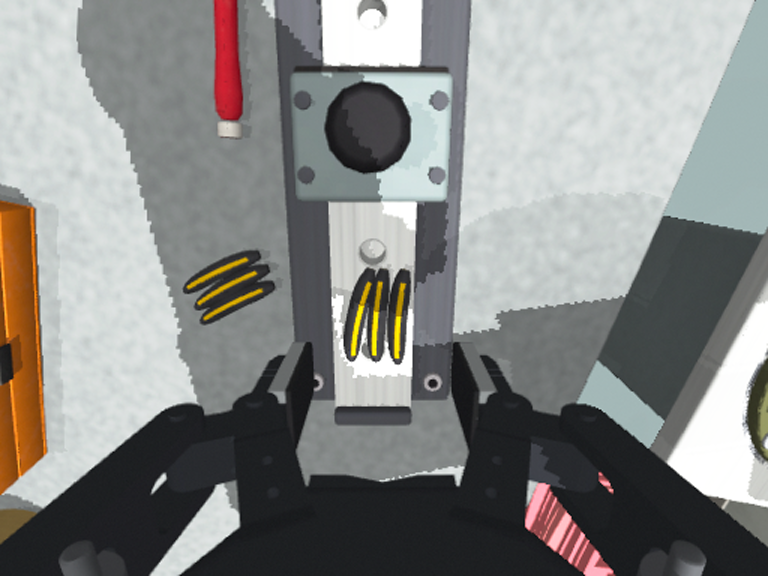

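The bundle is at (377,315), a little ahead of the jaw centre line, and the gripper is a few mm off. I'll correct that, go down and grip.

Request:
send_rows([
  [[0.0055,-0.003,0.01,0],[0.0055,-0.003,0.02,0],[0.0055,-0.003,0.03,0],[0.0055,-0.003,0.035,0],[0.0055,-0.003,0.035,0]],
])

```text
t: 4.78
tcp_pos: [0.5025, -0.0155, 0.159]
eef_rot: [0.001, 0.792, -0.611, -0.001]
contact_force: [-0.7, 0.4, 0.4]
opening: 0.0534
```

```bash
python3 look.py w3
```

```text
4.7833 [ 0.5025488  -0.01552675  0.15896413] 0.05337577928006971 [-0.7  0.4  0.4]
```

View pics/w3.png

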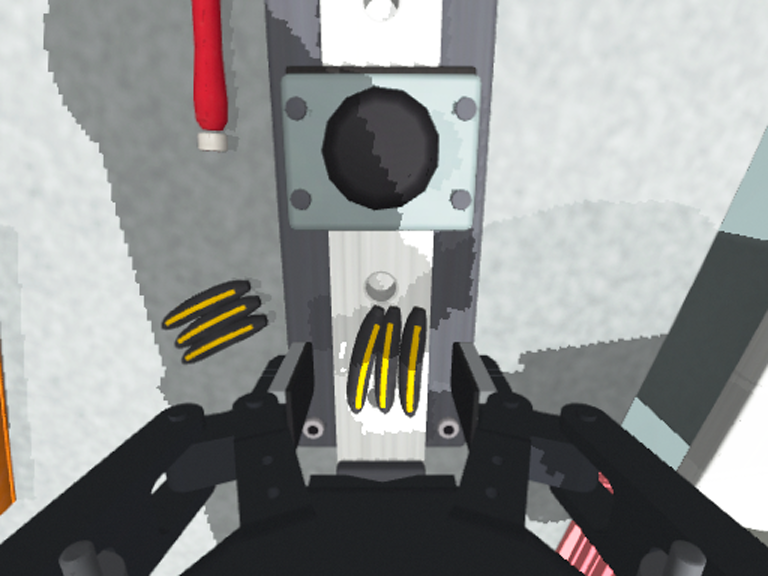

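The pads (rows 345–400) straddle the bundle (rows 305–415) and the columns agree (382 against 387). I'll go down 6 mm and close.

Request:
send_rows([
  [[0,0,0.003,0],[0,0,0.006,0],[0,0,0.006,0]],
])

```text
t: 5.08
tcp_pos: [0.5033, -0.0152, 0.1548]
eef_rot: [0.0, 0.792, -0.611, -0.0]
contact_force: [-0.6, 0.8, -1.3]
opening: 0.0532
```

Request:
send_rows([
  [[0,0,0,0],[0,0,0,0],[0,0,0,0],[0,0,0,0],[0,0,0,0],[0,0,0,0]],
], hand=-1)

```text
t: 5.58
tcp_pos: [0.5037, -0.0154, 0.1559]
eef_rot: [-0.0, 0.792, -0.611, 0.0]
contact_force: [-1.7, 0.4, 4.2]
opening: 0.0262
```

```bash
python3 look.py w4
```

```text
5.5833 [ 0.50366632 -0.01536579  0.15593612] 0.026241970206323448 [-1.7  0.4  4.2]
```

View pics/w4.png

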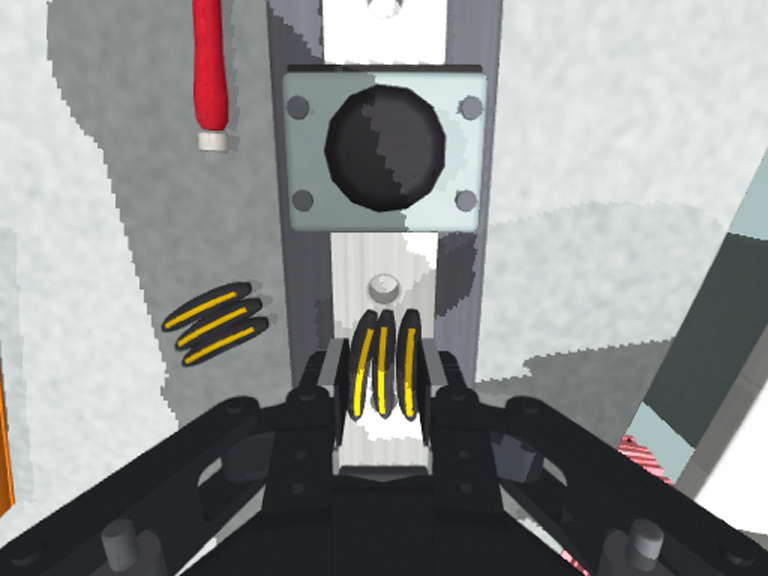

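The jaws stopped at 26 mm on the bundle. Now I lift it and carry it over.

Request:
send_rows([
  [[0,0,-0.015,0],[0,0,-0.035,0],[0,0,-0.055,0],[0,0.015,-0.06,0],[0,0.035,-0.06,0],[0,0.055,-0.06,0],[0,0.075,-0.06,0],[0,0.088,-0.06,0],[0,0.088,-0.06,0]],
])

```text
t: 6.38
tcp_pos: [0.4171, -0.038, 0.2156]
eef_rot: [-0.001, 0.792, -0.611, 0.0]
contact_force: [-0.6, -0.5, -0.4]
opening: 0.0258
```

```bash
python3 look.py w5; python3 - <<'E'
from h import *
st=robot.sense(); print(totool(np.array([.4185,-.0374,.135])-st['tcp_pos'],st),st['joint_positions'].round(3))
E
```

```text
6.3833 [ 0.41711046 -0.03797773  0.21557338] 0.02579090243570605 [-0.6 -0.5 -0.4]
[-7.94230320e-05 -4.71220347e-04  8.04041006e-02] [ 0.397 -0.463 -0.371 -0.    -1.661 -0.14 ]
```

View pics/w5.png

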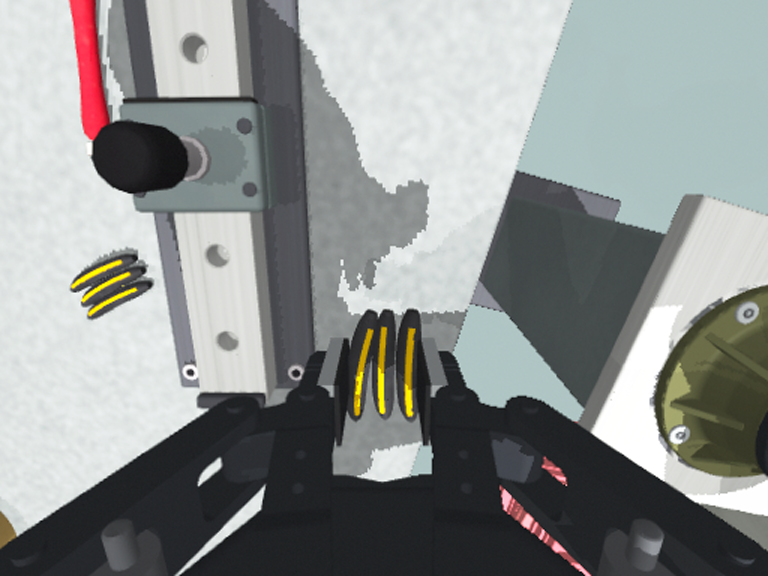

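```bash
python3 - <<'E'
from h import *
w=dict(np.load("pics/w5.npz"))
for u,v in [(545,80),(480,270),(300,200),(315,340)]: print((u,v),atz([v/1.5,u/1.5],w,.12 if u>400 else .128))
print(proj([[.417,-.038,.12]],w)*1.5)
E
```

```text
(545, 80) [ 0.36103923 -0.17548664  0.12      ]
(480, 270) [ 0.36119421 -0.06532958  0.12      ]
(300, 200) [ 0.47477582 -0.07965456  0.128     ]
(315, 340) [0.44868491 0.00231643 0.128     ]
[[288.97317858 380.52633091]]
```

The board's near edge is at x=0.361 and the plate's edge at about 0.461, so a drop at x=0.417 is on bare board. Lowering.

Request:
send_rows([
  [[0,0,0.02,0],[0,0,0.04,0],[0,0,0.06,0],[0,0,0.075,0],[0,0,0.08,0],[0,0,0.083,0],[0,0,0.083,0]],
])

```text
t: 7.02
tcp_pos: [0.4186, -0.0377, 0.1321]
eef_rot: [0.0, 0.792, -0.611, -0.0]
contact_force: [-0.6, 0.1, -0.4]
opening: 0.0257
```

Request:
send_rows([
  [[0,0,0.002,0],[0,0,0.004,0],[0,0,0.004,0]],
])

```text
t: 7.27
tcp_pos: [0.4185, -0.0376, 0.1285]
eef_rot: [-0.0, 0.792, -0.611, 0.0]
contact_force: [0.6, 0.7, -0.3]
opening: 0.0259
```

Request:
send_rows([
  [[0,0,0.001,0],[0,0,0.002,0],[0,0,0.002,0]],
])

```text
t: 7.52
tcp_pos: [0.4183, -0.0377, 0.1262]
eef_rot: [-0.0, 0.792, -0.611, 0.0]
contact_force: [-0.0, -1.1, 0.4]
opening: 0.0263
```

Request:
send_rows([
  [[0,0,0.001,0],[0,0,0.002,0],[0,0,0.002,0]],
])

```text
t: 7.77
tcp_pos: [0.4186, -0.0378, 0.1259]
eef_rot: [-0.0, 0.792, -0.61, 0.001]
contact_force: [-3.1, 1.3, 7.2]
opening: 0.0262
```

It is on the board (7 N). Now I release with a small opening and rise.

Request:
send_rows([
  [[0,0,-0.001,0],[0,0,-0.001,0],[0,0,-0.001,0],[0,0,-0.001,0]],
], hand=0)

```text
t: 8.1
tcp_pos: [0.4183, -0.0377, 0.125]
eef_rot: [0.0, 0.792, -0.611, -0.0]
contact_force: [-0.1, 1.3, -0.4]
opening: 0.043
```

Request:
send_rows([
  [[0,0,-0.01,0],[0,0,-0.03,0],[0,0,-0.06,0],[0,0,-0.09,0],[0,0,-0.12,0],[0,0,-0.15,0],[0,0,-0.15,0]],
])

```text
t: 8.68
tcp_pos: [0.4198, -0.0384, 0.2825]
eef_rot: [-0.003, 0.792, -0.611, 0.004]
contact_force: [-0.1, -0.4, 1.1]
opening: 0.0427
```

```bash
python3 look.py w6 plunger next_hole bundle_centre gauge
```

```text
8.6833 [ 0.4198398  -0.03835096  0.28248132] 0.042741877740797934 [-0.1 -0.4  1.1]
plunger [108.6 147.2] 0.65 [ 0.5215 -0.0897  0.204 ]
next_hole [158. 172.] 0.57 [ 0.5098 -0.0418  0.15  ]
bundle_centre [ 26.8 106.1] 0.63 [ 0.5864 -0.1467  0.1585]
bundle_centre reg [178.7, 254.3] 0.78 868 ((256.5, 179.5), (39.0, 25.0), 90.0)
((419.45928955078125, -44.61506652832031), (25.78752899169922, 40.80738067626953), 14.829334259033203)
gauge [143.7 179.2] 0.73 [ 0.5126 -0.0526  0.12  ]
```

View pics/w6.png

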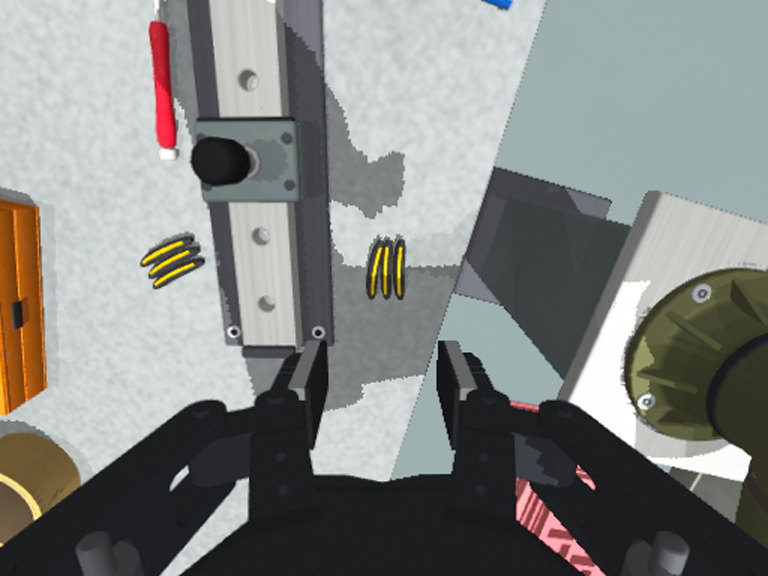

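The bundle lies flat on bare board at (386,268), clear of the plate, with the two rail holes uncovered at (260,236) and (266,303). I'll hover over the knob next.

Request:
send_rows([
  [[0.019,-0.021,0,0],[0.038,-0.043,0,0],[0.057,-0.064,0,0],[0.0764,-0.0853,0.01,0],[0.0764,-0.0853,0.025,0],[0.0764,-0.0853,0.04,0],[0.0764,-0.0853,0.04,0]],
], hand=0.3)

```text
t: 9.57
tcp_pos: [0.519, -0.0899, 0.2303]
eef_rot: [0.003, 0.792, -0.611, -0.003]
contact_force: [0.1, -0.2, -1.2]
opening: 0.0558
```

```bash
python3 look.py w7 plunger next_hole
```

```text
9.5667 [ 0.51903825 -0.08993491  0.23029991] 0.055764115821329216 [ 0.1 -0.2 -1.2]
plunger [218.2 249.2] 0.86 [ 0.5223 -0.0929  0.204 ]
next_hole [247.1 250.4] 0.69 [ 0.5089 -0.0426  0.15  ]
```

View pics/w7.png

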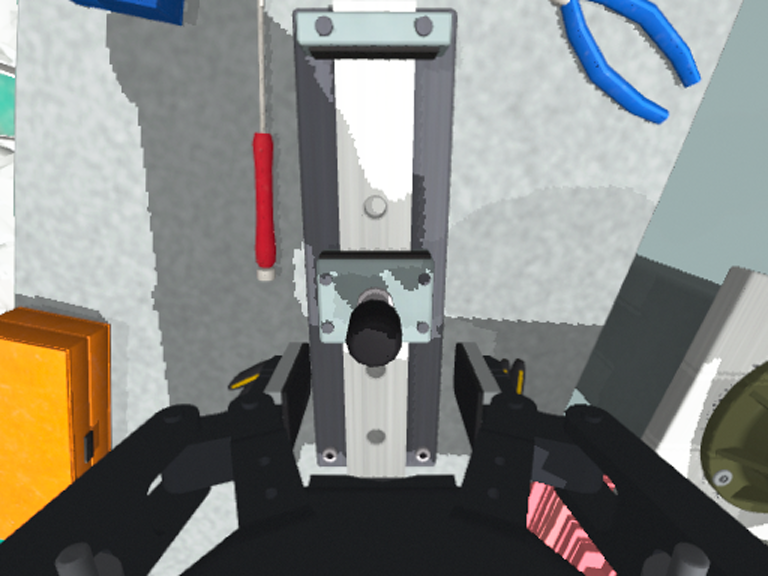

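The knob is at (375,328), centred between the pads and 3–4 mm ahead of them. Descending.

Request:
send_rows([
  [[0.0026,-0.0024,0.01,0],[0.0026,-0.0024,0.02,0],[0.0026,-0.0024,0.03,0],[0.0026,-0.0024,0.04,0],[0.0026,-0.0024,0.042,0],[0.0026,-0.0024,0.042,0]],
])

```text
t: 10.22
tcp_pos: [0.5227, -0.0918, 0.1919]
eef_rot: [0.001, 0.792, -0.61, -0.001]
contact_force: [-0.3, -0.2, 0.8]
opening: 0.0557
```

```bash
python3 look.py w8 plunger next_hole
```

```text
10.2167 [ 0.52267181 -0.09176697  0.19192083] 0.05570967105456545 [-0.3 -0.2  0.8]
plunger [252. 253.] 0.78 [ 0.5226 -0.0919  0.204 ]
next_hole [276.4 251. ] 0.87 [ 0.5108 -0.04    0.15  ]
```

View pics/w8.png

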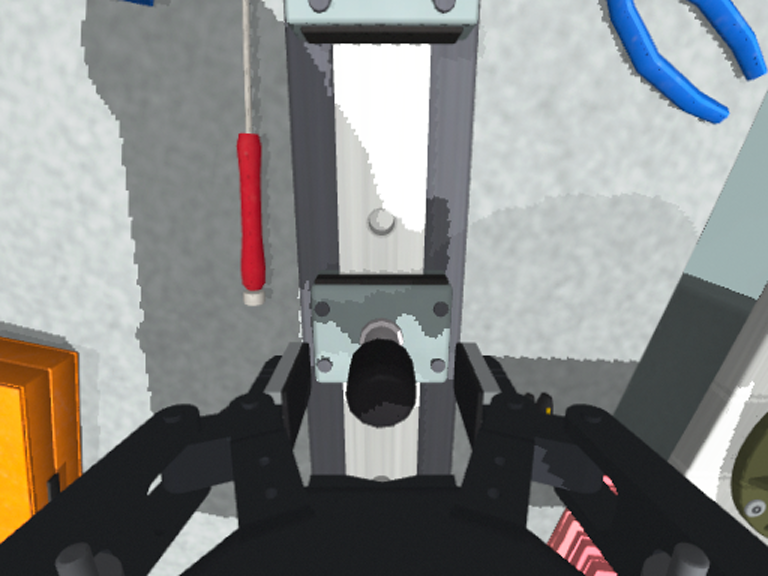

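The knob at (381,382) sits between the pads. I'll go down 6 mm and close.

Request:
send_rows([
  [[0,0,0.003,0],[0,0,0.006,0],[0,0,0.006,0]],
])

```text
t: 10.62
tcp_pos: [0.5231, -0.0917, 0.1866]
eef_rot: [0.0, 0.792, -0.611, -0.0]
contact_force: [0.1, -0.4, -0.2]
opening: 0.0554
```

Request:
send_rows([
  [[0,0,0,0],[0,0,0,0],[0,0,0,0],[0,0,0,0],[0,0,0,0],[0,0,0,0],[0,0,0,0]],
], hand=-1)

```text
t: 11.2
tcp_pos: [0.5232, -0.0919, 0.1877]
eef_rot: [0.0, 0.792, -0.611, 0.0]
contact_force: [-2.6, 0.6, 3.1]
opening: 0.0232
```

```bash
python3 look.py w9 plunger
```

```text
11.2 [ 0.52321815 -0.09190517  0.18765932] 0.02318400449319698 [-2.6  0.6  3.1]
plunger [258.  254.7] 0.68 [ 0.522  -0.0912  0.204 ]
plunger [100.4 168.1] 0.34 [ 0.5796 -0.1582  0.204 ]
```

View pics/w9.png

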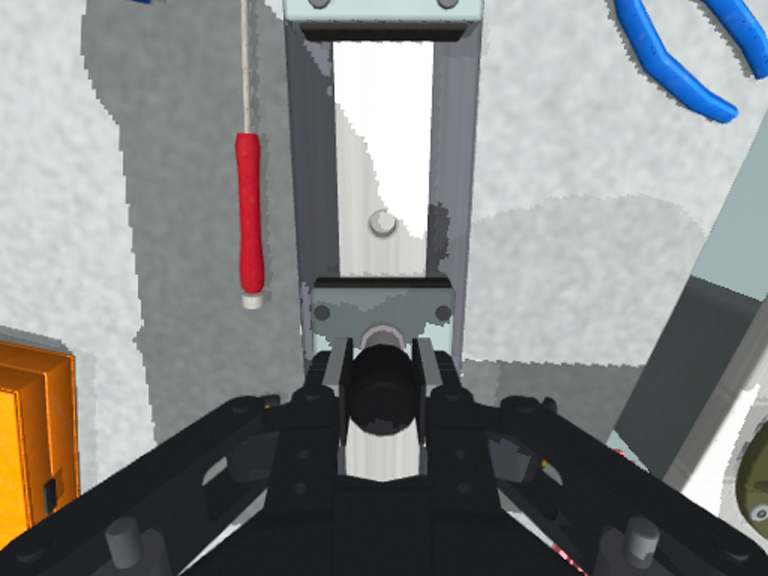

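The jaws stopped on the knob at 23 mm. Lifting the plunger 15 mm.

Request:
send_rows([
  [[0,0,-0.004,0],[0,0,-0.008,0],[0,0,-0.012,0],[0,0,-0.015,0],[0,0,-0.015,0],[0,0,-0.015,0]],
])

```text
t: 11.8
tcp_pos: [0.5231, -0.0915, 0.2017]
eef_rot: [0.0, 0.792, -0.611, -0.0]
contact_force: [0.5, -0.7, -6.5]
opening: 0.0229
```

```bash
python3 look.py w10 plunger
```

```text
11.8 [ 0.52308037 -0.0915391   0.20174976] 0.02289327249527791 [ 0.5 -0.7 -6.5]
plunger [259.2 255.5] 0.85 [ 0.5189 -0.0819  0.204 ]
```

View pics/w10.png

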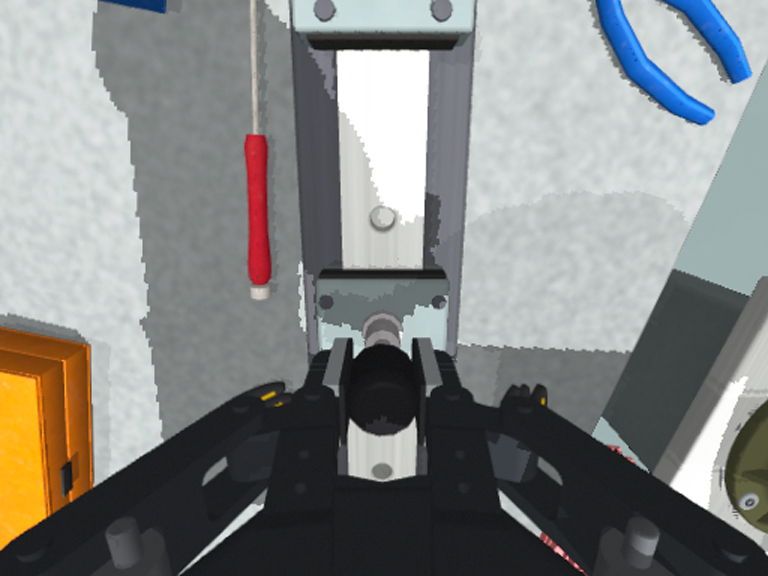

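The plunger is up 14 mm with 6.5 N of spring force, and the knob has not slipped in the jaws. Sliding 50 mm away from the fence.

Request:
send_rows([
  [[-0.004,0,0,0],[-0.01,0,0,0],[-0.016,0,0,0],[-0.022,0,0,0],[-0.028,0,0,0],[-0.034,0,0,0],[-0.04,0,0,0],[-0.045,0,0,0],[-0.049,0,0,0],[-0.05,0,0,0],[-0.05,0,0,0],[-0.05,0,0,0]],
])

```text
t: 12.9
tcp_pos: [0.5104, -0.0429, 0.202]
eef_rot: [-0.0, 0.792, -0.61, -0.0]
contact_force: [-0.7, 1.6, -6.5]
opening: 0.0228
```

```bash
python3 look.py w11 plunger; python3 - <<'E'
from h import *
st=robot.sense();d=st['tcp_pos']-[.5231,-.0915,.2017];g=np.array([-.2564,.9666]);print("along",d[:2]@g,"across",d[:2]@[g[1],-g[0]],"z",d[2])
E
```

```text
12.9 [ 0.5103829  -0.04288235  0.20200367] 0.022824178382011683 [-0.7  1.6 -6.5]
plunger [255.  255.3] 0.77 [ 0.507  -0.0358  0.204 ]
along 0.05000192756371729 across 0.0001808808899867895 z 0.0003395470013340951
```

View pics/w11.png

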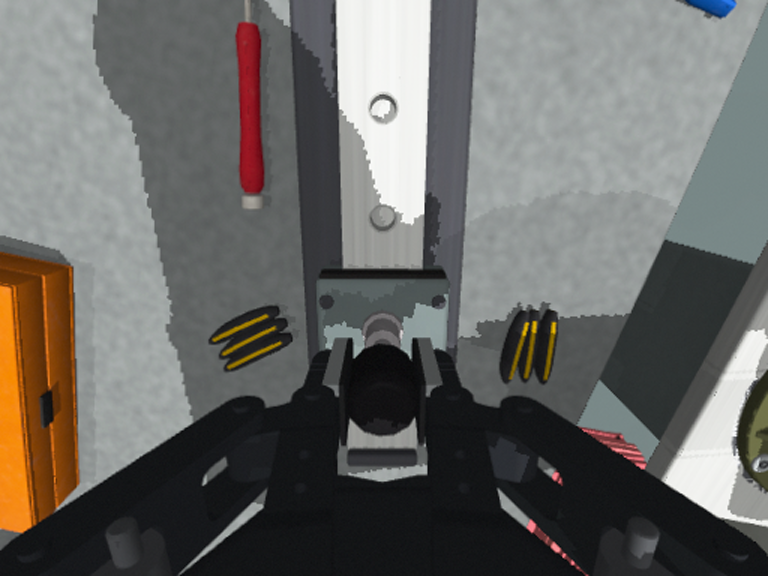

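The stop has moved exactly one hole: the next hole appears at (383,217), the same place as before the slide, and the TCP travelled 50.0 mm. Now I let the pin down.

Request:
send_rows([
  [[0,0,0.004,0],[0,0,0.008,0],[0,0,0.012,0],[0,0,0.014,0],[0,0,0.015,0],[0,0,0.015,0],[0,0,0.015,0]],
])

```text
t: 13.58
tcp_pos: [0.5106, -0.0437, 0.1877]
eef_rot: [0.0, 0.792, -0.611, 0.0]
contact_force: [-1.4, -0.2, -3.1]
opening: 0.0228
```

```bash
python3 look.py w12 plunger
```

```text
13.5833 [ 0.51063277 -0.04370879  0.18772562] 0.02280057861556096 [-1.4 -0.2 -3.1]
plunger [256.6 256. ] 0.79 [ 0.5089 -0.0439  0.204 ]
plunger [192.2 252.3] 0.67 [ 0.5198 -0.078   0.204 ]
```

View pics/w12.png

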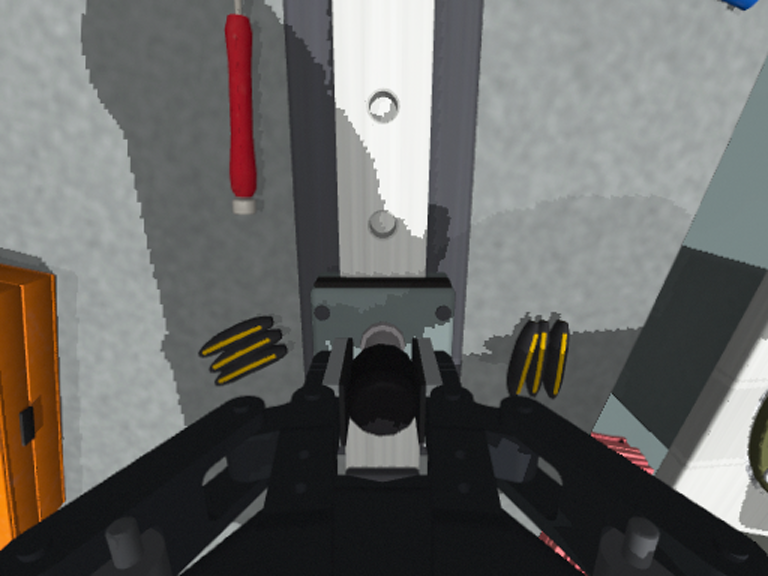

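Height is back to the start value, but the force is -3 N, so the arm may still be carrying part of the spring. I'll push gently until it reads positive.

Request:
send_rows([
  [[0,0,0.001,0],[0,0,0.002,0],[0,0,0.002,0],[0,0,0.002,0]],
])

```text
t: 14.02
tcp_pos: [0.5108, -0.0441, 0.1876]
eef_rot: [-0.0, 0.792, -0.611, 0.001]
contact_force: [-5.4, -0.5, 5.6]
opening: 0.0232
```

The reading is now +5.6 N with no further travel, so the pin is on its seat. Last look.

```bash
python3 look.py w13; python3 - <<'E'
from h import *
for n in("scene","top"):
    im=vision.grab_frame(n)[:,:,::-1]
    c=im[120:340,150:400] if n=="scene" else im[120:280,150:400]
    cv2.imwrite(f"pics/{n}9.png",cv2.resize(c,None,fx=2.6,fy=2.6,interpolation=cv2.INTER_CUBIC))
st=robot.sense();print(st['t'],st['tcp_pos'],st['contact_force'],st['opening'])
E
```

```text
14.0167 [ 0.51083231 -0.04406505  0.18761495] 0.023225637606347726 [-5.4 -0.5  5.6]
14.1667 [ 0.51084296 -0.04409033  0.18760741] [-3.95232053 -0.51297897  6.50038761] 0.02275923845141779
```

View pics/scene9.png

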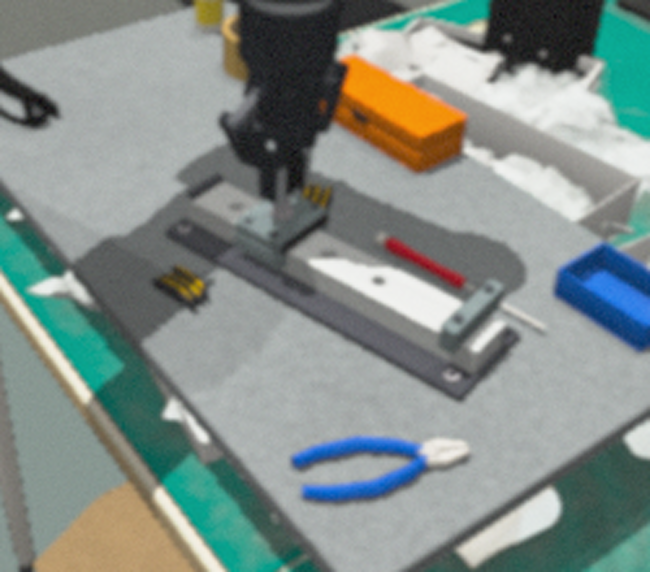

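View pics/w13.png

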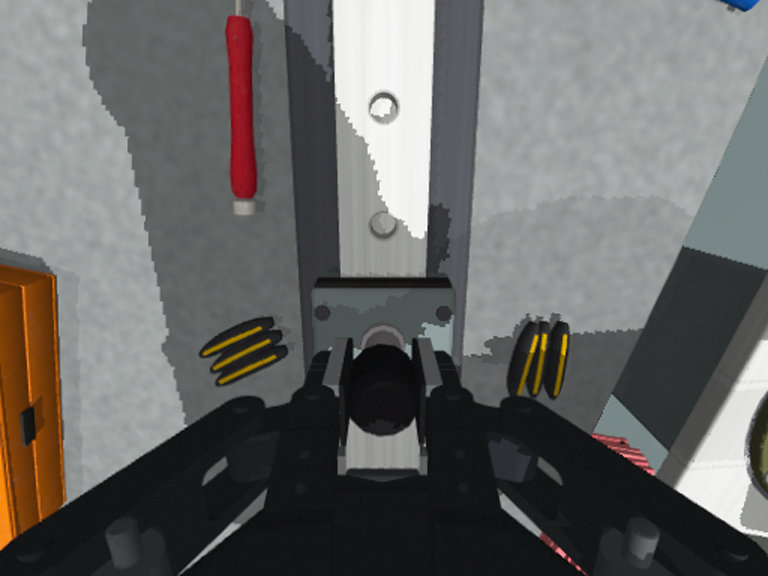

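The final views show the stop one hole further out with two free holes toward the fence at (383,105) and (383,223), and the bundle flat on the board at (540,358). The other bundle and the driver look untouched and the knob is still gripped. Handing in.

```bash
python3 -c "
from cell import workorder,robot
print(workorder.close_job()); s=robot.sense(); print(s['t'],s['tcp_pos'],s['contact_force'],s['opening'])"
```

```text
the job is handed in; nothing more can be done
None
the job is handed in; nothing more can be done
```

The gauge is open by one hole, and the job was handed in at about 14.2 s of the 48 s, with the knob still gripped. I laid the temple bundle flat on the bare board, on the robot's side of the gauge. Then I pulled the plunger up 14 mm, slid the stop 50.0 mm away from the fence and let the pin down.

**Pin home:** after lowering, the knob was back at its starting height (TCP 0.1877 m), but the arm still read -3 N, so it may have been carrying part of the spring. I pressed down a little more. The force rose to about +6 N with no further travel, so I take the pin as fully seated.

**Stop and grip:** the last wrist image shows two free holes on the fence side of the stop. The grip was unchanged at 23 mm on the knob.

**Other things:** in the last pictures the bundle lies flat and clear of the plate. The other bundle, driver and cutters look where they were; the frame is partly cropped out of those views, but the arm did not go near it after the start.

**Checks that disagreed:** at first the scene-camera detections were up to about 12 mm off from the top camera, and 21 mm for the next hole. I used the wrist-camera measurements instead, and they agreed with the given sizes. Nothing could be read after hand-in, so the final second is unchecked.

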